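# Stack the findings pots

## Task

Clear the bench for soldering: stack the three round aluminium pots on the round wooden stand, the largest seated in the stand's recess, the medium one nested in its mouth and the smallest on top, each foot fully home. The square pot will not nest with them: seat it fully in the recess of the square stand instead. All pots end upright and let go, and the tape roll and the charcoal block stay where they are.

Things in the scene. Friction and masses are not known exactly. Their poses are not given: they have to be found in the camera images.
- large_pot (a point): Largest of three round turned aluminium pots, upright, open-topped: 64 mm across, 54 high, wall 7; recessed foot 56 mm across, 7 high, with lead-in edge; mouth 50 mm across. Point: its centre, 27 mm above the underside; z up its axis. About 0.1 kg. Grip across the outside in the upper half, fingers clear of what is below.
- medium_pot (a point): Middle of three round turned aluminium pots, upright, open-topped: 56 mm across, 46 high, wall 7; recessed foot 46 mm across, 7 high, with lead-in edge; mouth 42 mm across; seated with its shoulder on the large pot's rim, its centre is 43 mm above that pot's centre. Point: its centre, 23 mm above the underside; z up its axis. About 0.1 kg. Grip across the outside in the upper half, fingers clear of what is below.
- small_pot (a point): Smallest of three round turned aluminium pots, upright, open-topped: 48 mm across, 40 high, wall 6; recessed foot 38 mm across, 7 high, with lead-in edge; mouth 36 mm across; seated with its shoulder on the medium pot's rim, its centre is 36 mm above that pot's centre. Point: its centre, 20 mm above the underside; z up its axis. About 0.1 kg. Grip across the outside in the upper half, fingers clear of what is below.
- square_pot (a point): aluminium square pot, open at the top: outside 52 x 52 mm, 46 mm high, wall 6 mm, with a recessed square foot 44 x 44 mm, 7 mm high. The point is its centre, half-way up (23 mm above its underside); x and y are square to its sides, z up. Stands upright on the worktop at the start; about 0.1 kg. Grip it across two opposite sides in its upper half.
- round_stand: dark wooden disc fixed to the worktop, 90 mm across, 12 mm high, with a round recess 62 mm across and 5 mm deep in the middle of its top. Origin at the centre of its underside, on the worktop; the recess floor, on which the large pot's foot rests, is 7 mm above it.
- square_stand: dark wooden square block fixed to the worktop, 90 x 90 mm, 12 high, with a square recess 50 x 50 mm, 5 deep, in its top, parallel to its sides. Origin at the centre of its underside, on the worktop; x, y along its sides; the recess floor, where the square pot's foot rests, is 7 mm above it. The pot fits at any quarter turn, sides parallel to the stand's.
- tape_roll: bystander, to be left where it is: roll of clear tape lying flat, 75 mm across, 25 mm high. Origin at the centre of its underside.
- charcoal_block: bystander, to be left where it is: black charcoal block bound with wire, 50 x 75 x 25 mm (x, y, z). Origin at the centre of its underside.

How it is judged:
By the outcome, as a careful person would: the job done as asked, in the order asked, and still so for the second after the job is handed in, with the robot touching nothing.
It also fails if it takes over 120 s, if anything falls off the work surface, if the arm or the gripper's body presses on something with over 40 N, if the wrist force passes 120 N, or if a joint passes its speed limit or range.

## Robot

A 6-joint arm with a two-finger parallel gripper is mounted at the origin on a cart in front of the work surface, level with it; the furniture and walls round the work are solid. World frame = base frame: x ahead of the robot, y to its left, z up, the work surface at z = 0. Lengths are in m, angles in rad, forces in N, time in s.
With the tool pointing down it reaches from about 0.375 to 0.975 m from the base axis. Payload 3.8 kg.
Tool frame: the origin (TCP) lies between the finger pads; the fingertips stand 17 mm ahead of it and the grasp point (between the pads) lies 2 mm behind it; z points along the fingers, y is the line along which they close (so a half turn about z gives the same grasp; the last joint's range is limited). The gripper opens to 85 mm and grips with 20 to 120 N. Pads are 22 mm wide; open, the fingers measure 114 mm over their backs; the gripper's body (76 mm by 85 mm) begins 54 mm behind the grasp point. The pads swing forward as they close: fully open they stand 13 mm farther back than shut.
Start: joints at [-1.169, 0.264, 1.604, -0, 1.274, -0.037], TCP at [0.287, -0.611, 0.248] pointing down, gripper open.
Joint ranges: [-2.63, 2.63], [-0.94, 2.18], [0.31, 2.57], [-1.31, 4.45], [0, 2.66], [-2.55, 2.55]. Speed limits (rad/s): [2.57, 2.57, 3.14, 3.14, 3.14, 3.14].

## Interface

Orientations are given as a rotation vector (axis times angle).
In Python, from workcell import bot gives the robot as it stands.
- The arm moves only by the tool play_rows, never from a script. Its argument "steps" is one flat list of numbers, 4 for each row, row after row: the shift along the tool's x, y, z in m, then the turn about the tool's z in rad. A call has 1 to 10 rows; each row is the pose to reach, as a shift and turn from the pose commanded when the call began, along the tool's axes at that moment; what a row does not reach only later rows make up. A row lasts 1/8 s, in which the tool goes at most 62.5 mm and 10.7 degrees, less where a joint would pass 70% of its speed; a pose out of reach is approached as far as the arm can. A call with a gripper value outside its range is refused whole. "jaw" is the closure in counts, from 0 (fully open) to 255 (shut), set as the call begins (left out, the last holds). The fingers move at their own pace and stop on an object; "grip_force" is the grip in N (left out, the last holds). Time passes only in rows, so rows that repeat a pose let the fingers close. It gives the time, the measured TCP pose, the force, the opening and the grip force at its end, in the units of the state.
- bot.read_state(): the state, without advancing time (a new reading comes with each control period).
- bot.read_camera(name): name is "scene" or "top"; returns a dict with "pixels" (384x512x3 uint8, blue, green, red), "mtx" (3x3 intrinsics, pixels), "R" (3x3) and "t" (3): a world point X has camera coordinates R X + t. Camera axes: x right, y down, z forward; pixel columns grow to the right and rows downward; lengths in m; the calibration is good to about 2 mm. A picture is of the moment at which its call begins. There is no depth.
- bot.finish_job(): hands the job in; it is judged then, once.
The state is a dict: "time": time; "q": joint angles; "joint_vel": joint speeds; "joint_torque": joint torques, N m; "tool_pos": TCP position; "tcp_rot": TCP orientation; "wrist_force": force on the tool from outside, world axes, zero at the start; "torque": the same for the moment, N m; "width": opening from 0.0 (shut) to 1.0 (fully open); "grip_force": force on a finger pad.
Only numpy, scipy, OpenCV 4.12 (cv2) and the standard library are available. Lean on these libraries where they do the work, as an engineer would, in place of code of your own. Each camera call takes 0.05 s, during which the arm holds its last target. There are 200 camera calls.

## Working session

There is one attempt and no reset: what is moved stays moved. The work goes in short steps, Python scripts to look and compute and a tool call to move; the robot and the scene stay as the last step left them, time stands still between calls to the robot, and variables do not carry over. Pictures are saved under pics/ and viewed, at most 14 in all, crops included, and the job is handed in when it is done.

Besides the shell and the picture viewer there is one more tool, called by a JSON object that holds its "api" and its "payload", one argument or row to a line. play_rows: Moves the arm, as the interface text tells. Its arguments: {"type":"object","properties":{"steps":{"type":"array"},"jaw":{"type":"number"},"grip_force":{"type":"number"}},"required":["steps"]}

```bash
mkdir -p pics
python3 - <<'E'
from workcell import bot
import cv2,numpy as np
for n in("scene","top"):
    c=bot.read_camera(n); cv2.imwrite(f"pics/{n}0.png",c["pixels"]); print(n,c["mtx"].tolist(),c["R"].round(4).tolist(),c["t"].round(4).tolist(),(-c["R"].T@c["t"]).round(3))
s=bot.read_state();print(s["time"],s["tool_pos"],s["tcp_rot"],s["width"])
E
```

```text
scene [[454.47292814094754, 0.0, 259.02011512690314], [0.0, 454.47292814094754, 180.88565459995297], [0.0, 0.0, 1.0]] [[-0.91, -0.4146, -0.0082], [-0.1955, 0.4464, -0.8732], [0.3657, -0.793, -0.4873]] [0.5036, 0.1584, 0.8732] [0.17  0.831 0.568]
top [[368.8883477462948, 0.0, 252.6291341486075], [0.0, 368.8883477462948, 191.69403435677697], [0.0, 0.0, 1.0]] [[0.0136, -0.9999, -0.0079], [-0.99, -0.0123, -0.1403], [0.1402, 0.0097, -0.9901]] [-0.0155, 0.5667, 0.8675] [ 0.44  -0.017  0.938]
0.1 [ 0.28652363 -0.61047279  0.24706838] [-3.06430852e+00 -6.83320380e-01  6.02222865e-04] 0.9990511233124019
```

View pics/top0.png

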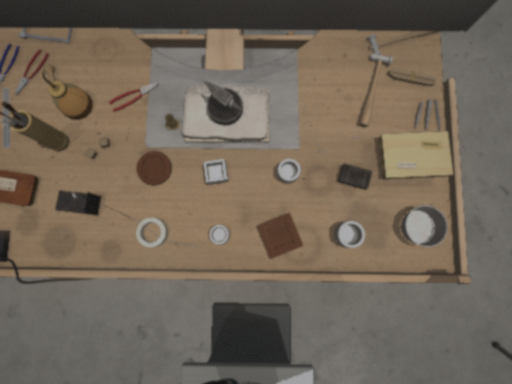

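View pics/scene0.png

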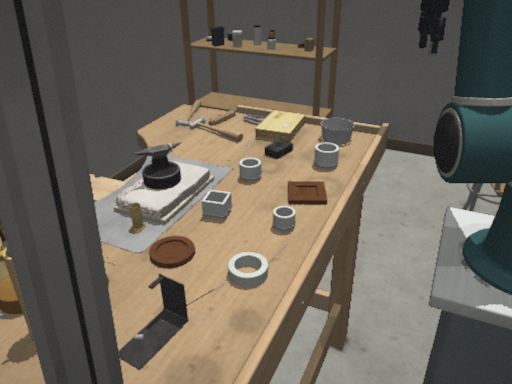

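Top view: round stand (154,168), square pot (215,172), small pot (219,235), pots at (288,171) and (350,234), square stand (279,236), tape (151,233), charcoal (354,176).

```bash
cat > h.py <<'E'
from workcell import bot
import cv2,numpy as np
def ray(c,u,v,z):
    d=c["R"].T@np.linalg.solve(c["mtx"],[u,v,1]); o=-c["R"].T@c["t"]
    return (o+d*(z-o[2])/d[2])
def proj(c,X):
    p=c["mtx"]@(c["R"]@np.asarray(X,float)+c["t"]); return p[:2]/p[2]
E
python3 - <<'E'
from h import *
c=bot.read_camera("top"); im=c["pixels"]
crop=im[145:265,130:380]; cv2.imwrite("pics/crop0.png",cv2.resize(crop,None,fx=3.2,fy=3.2,interpolation=cv2.INTER_CUBIC))
def go(name,box,z,mask):
    x0,y0,x1,y1=box
    m=mask[y0:y1,x0:x1]; n,l,s,_=cv2.connectedComponentsWithStats(m.astype(np.uint8)); i=1+np.argmax(s[1:,4])
    k=cv2.findContours((l==i).astype(np.uint8),cv2.RETR_EXTERNAL,cv2.CHAIN_APPROX_NONE)[0][0]
    h=cv2.convexHull(k).reshape(-1,2)+[x0,y0]
    P=np.array([ray(c,u,v,z)[:2] for u,v in h]); 
    (a,b),r=cv2.minEnclosingCircle((P*1000).astype(np.float32)); R=cv2.minAreaRect((P*1000).astype(np.float32))
    print(name,s[i,4],"circ",round(a,1),round(b,1),round(r,1),"rect",np.round(R[0],1),np.round(R[1],1),round(R[2],1))
hsv=cv2.cvtColor(im,cv2.COLOR_BGR2HSV)
for th in(150,170,190):
  br=(hsv[...,2]>th)&(hsv[...,1]<50)
  go("A",(268,152,308,192),.046,br);go("B",(330,214,372,256),.054,br);go("S",(203,220,236,250),.040,br);go("Q",(197,152,233,192),.046,br);go("T",(130,212,172,254),.025,br)
dk=(hsv[...,2]<110)
go("RS",(130,145,180,192),.012,dk);go("SS",(252,208,308,264),.012,dk);go("C",(330,158,378,194),.025,hsv[...,2]<60)
for p in((288,171),(299,171),(350,234),(215,172),(279,236)):print(p,hsv[p[1],p[0]])
E
```

```text
A 238 circ 624.0 -97.0 26.8 rect [623.7 -97. ] [50.3 49.3] 0.2
B 293 circ 466.2 -245.6 31.1 rect [ 466.3 -244.9] [59.4 58.8] 55.3
S 140 circ 457.8 72.5 19.2 rect [456.4  71.8] [32.6 35.6] 46.0
Q 171 circ 611.4 85.0 21.4 rect [611.8  85.2] [35.5 29.9] 10.8
T 298 circ 465.7 244.4 36.1 rect [465.6 244. ] [68.7 69.6] 0.8
A 53 circ 618.5 -92.0 11.1 rect [618.5 -92. ] [21.7 18. ] 13.8
B 34 circ 466.1 -232.8 13.0 rect [ 467.3 -232.7] [21.8 18.2] 63.8
S 2 circ 455.2 68.1 1.2 rect [455.2  68.1] [2.4 0. ] 90.8
Q 75 circ 612.9 82.3 14.2 rect [611.8  84.2] [26.9 20.9] 9.5Traceback (most recent call last):
  File "<stdin>", line 15, in <module>
  File "<stdin>", line 6, in go
    return _wrapfunc(a, 'argmax', axis=axis, out=out, **kwds)
    return bound(*args, **kwds)
ValueError: attempt to get argmax of an empty sequence
```

View pics/crop0.png

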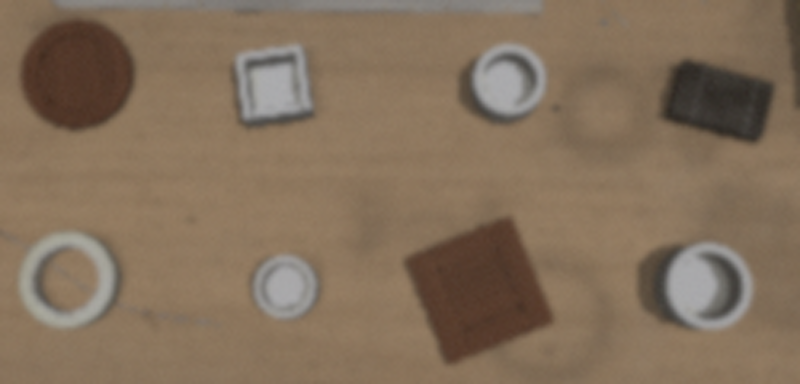

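```bash
cat > m.py <<'E'
from h import *
def comp(c,box,z,m,K=4):
    x0,y0,x1,y1=box
    n,l,s,_=cv2.connectedComponentsWithStats(m.astype(np.uint8)); 
    if n<2: return None
    i=1+np.argmax(s[1:,4])
    k=max(cv2.findContours((l==i).astype(np.uint8),cv2.RETR_EXTERNAL,cv2.CHAIN_APPROX_NONE)[0],key=len)
    h=cv2.convexHull(k).reshape(-1,2)
    h=(h+.5)/K-.5+[x0,y0]
    P=(np.array([ray(c,u,v,z)[:2] for u,v in h])*1000).astype(np.float32)
    return P
def up(im,box,K=4):
    x0,y0,x1,y1=box
    return cv2.resize(im[y0:y1,x0:x1],None,fx=K,fy=K,interpolation=cv2.INTER_CUBIC)
def rep(name,th,P):
    if P is None: return
    E=cv2.fitEllipse(P); R=cv2.minAreaRect(P)
    print(name,th,"ell",np.round(E[0],1),np.round(E[1],1),"rect",np.round(R[0],1),np.round(R[1],1),round(R[2],1))
E
python3 - <<'E'
from m import *
c=bot.read_camera("top"); im=c["pixels"]
for n,b,z in(("A",(266,150,310,194),.046),("B",(328,212,374,258),.054),("S",(201,218,238,252),.040),("Q",(195,150,235,194),.046),("T",(128,210,174,256),.025)):
    B=up(im,b)[...,0]
    print(n,"bg",np.median(B),"max",B.max())
    for th in (105,115,125,135): rep(n,th,comp(c,b,z,B>th))
for n,b,z in(("RS",(128,143,182,194),.012),("SS",(250,206,310,266),.012)):
    B=up(im,b)[...,1]; print(np.median(B[:10]),B.min())
    for th in (65,75,85): rep(n,th,comp(c,b,z,B<th))
b=(328,150,380,196);rep("C",0,comp(c,b,.025,up(im,b)[...,2]<80))
c=bot.read_camera("scene"); im=c["pixels"]
cv2.imwrite("pics/sc1.png",cv2.resize(im[130:280,140:350],None,fx=3.6,fy=3.6,interpolation=cv2.INTER_CUBIC))
E
```

```text
A bg 94.0 max 173
A 105 ell [623.6 -97. ] [58.3 59.2] rect [623.7 -96.9] [58.4 57.2] 0.2
A 115 ell [623.4 -96.9] [56.6 57.1] rect [623.4 -96.9] [56.5 56. ] 0.2
A 125 ell [623.3 -96.9] [55.4 55.5] rect [623.4 -96.6] [55.2 54.2] 0.2
A 135 ell [623.2 -96.7] [53.9 54.1] rect [623.  -96.6] [53.4 52.9] 0.2
B bg 95.0 max 173
B 105 ell [ 466.2 -244.7] [65.5 67. ] rect [ 466.1 -244.9] [65.7 65.7] 44.8
B 115 ell [ 466.2 -244.5] [64.2 65.2] rect [ 466.3 -244.6] [64.3 64.2] 49.0
B 125 ell [ 466.3 -244.4] [62.9 63.5] rect [ 466.4 -244.4] [63.  62.9] 51.6
B 135 ell [ 466.3 -244.3] [61.5 62.2] rect [ 466.7 -244.1] [61.4 61.3] 0.8
S bg 96.0 max 171
S 105 ell [461.9  72.9] [48.9 51.4] rect [461.8  72.8] [49.4 49.6] 46.5
S 115 ell [462.   72.9] [47.4 49.2] rect [461.8  72.9] [47.7 47.9] 46.2
S 125 ell [461.9  72.9] [46.  47.3] rect [462.1  72.9] [47.  44.9] 1.3
S 135 ell [462.   72.8] [44.2 45.6] rect [461.8  72.8] [44.3 44.5] 46.2
Q bg 95.0 max 174
Q 105 ell [619.3  84.8] [64.6 76.8] rect [619.4  85.6] [56.5 55.5] 9.3
Q 115 ell [618.7  85.3] [63.7 72.6] rect [619.1  85.7] [55. 54.] 9.3
Q 125 ell [618
[... 261 characters left out ...]
65.5 243.4] [74.4 73.6] 2.7
T 125 ell [465.4 243.1] [72.1 72.8] rect [465.3 243. ] [72.4 71.7] 2.7
T 135 ell [465.5 242.9] [70.3 70.7] rect [465.3 243. ] [70.2 70. ] 46.9
131.0 47
RS 65 ell [629.5 246.4] [84.6 87. ] rect [629.7 246.8] [86.8 83.8] 38.9
RS 75 ell [629.7 246.5] [87.3 89.7] rect [629.4 246.7] [89.2 86.7] 52.9
RS 85 ell [630.  246.6] [89.5 92.2] rect [629.6 246.7] [91.5 89.1] 49.8
118.0 51
SS 65 ell [461.6 -75.8] [104.8 114.1] rect [462.2 -75.1] [85.3 84.9] 23.3
SS 75 ell [461.5 -74.3] [106.  123.8] rect [462.3 -75.1] [88.8 88.2] 23.0
SS 85 ell [462.  -74.8] [103.2 137.2] rect [462.4 -75.3] [91.5 91. ] 22.9
C 0 ell [ 611.5 -261.9] [62.3 94.8] rect [ 611.4 -260.9] [79.7 50.7] 75.0
```

View pics/sc1.png

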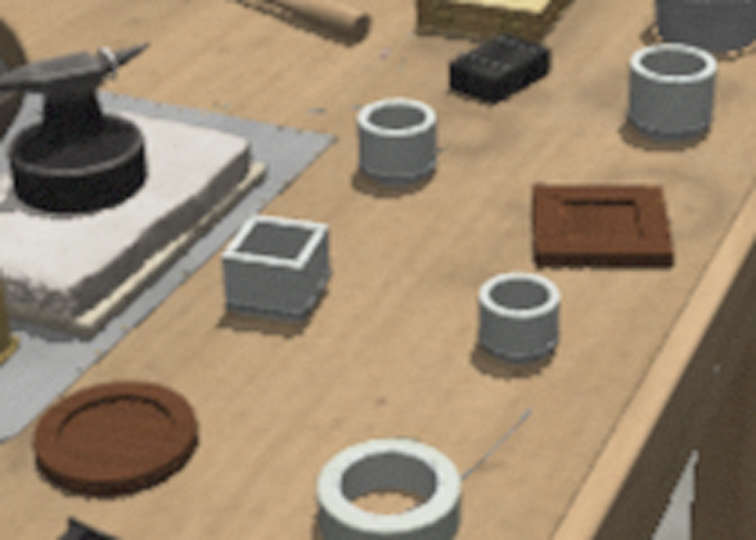

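Medium pot A, large pot B, small pot, square pot and both stands are all measured. The large pot's rim is at about (350,234) in the top view. Next I compute the first shift and refine the round stand from its far edge.

```bash
cat > d.py <<'E'
import sys
from m import *
from scipy.spatial.transform import Rotation as Ro
def shift(x,y,z,s=None):
    s=s or bot.read_state(); R=Ro.from_rotvec(s["tcp_rot"]).as_matrix()
    psi=np.degrees(np.arctan2(R[1,0],R[0,0]))
    print("yaw",round(psi,2),"tilt",R[2].round(4),"shift",(R.T@(np.array([x,y,z])-s["tool_pos"])).round(4))
if __name__=="__main__":
    a=list(map(float,sys.argv[1:]))
    for i in range(0,len(a),3): shift(*a[i:i+3])
    s=bot.read_state(); print(s["time"],s["tool_pos"].round(4),s["wrist_force"].round(1),round(s["width"],3),s["grip_force"])
E
python3 d.py .4665 -.2445 .13
python3 - <<'E'
from m import *
c=bot.read_camera("top"); im=c["pixels"]; b=(128,143,182,194)
B=up(im,b)[...,1]; o=(-c["R"].T@c["t"])[:2]*1000
for th in (75,85,90,95):
    P=comp(c,b,.012,B<th); d=np.array([629.6,246.6])-o; d/=np.linalg.norm(d); n=np.array([-d[1],d[0]])
    f=(P@d).max(); k=(P@n); print(th,f-(P@d).min(),np.ptp(k), d*(f-45)+n*(k.max()+k.min())/2)
E
```

```text
yaw 25.14 tilt [ 0.     -0.0011 -1.    ] shift [ 0.3184 -0.255   0.1179]
0.25 [ 0.2866 -0.6107  0.2476] [-0.1  0.2 -0.1] 1.003 0.0
75 89.08355465860268 86.85983156915097 [629.15052996 246.19007117]
85 91.6356744971365 89.24098910194743 [630.04952357 247.33457637]
90 92.77326024527372 90.27920978885976 [630.42671653 247.83098102]
95 94.1130146680647 91.4093920292288 [631.12444807 248.48292927]
```

{"api": "play_rows", "payload": {
  "steps": [0.318,-0.255,0.118,0,0.318,-0.255,0.118,0,0.318,-0.255,0.118,0,0.318,-0.255,0.118,0,0.318,-0.255,0.118,0,0.318,-0.255,0.118,0,0.318,-0.255,0.118,0,0.318,-0.255,0.118,0,0.318,-0.255,0.118,0,0.318,-0.255,0.118,0],
  "jaw": 0,
  "grip_force": 40
}}

```text
time: 1.55
tool_pos: [0.4664, -0.2465, 0.131]
tcp_rot: [3.066, 0.681, 0.001]
wrist_force: [-0.5, 0.4, 0.2]
width: 0.996
grip_force: 0.0
```

```bash
python3 d.py .4663 -.2445 .036
```

```text
yaw 25.06 tilt [ 5.0e-04  1.3e-03 -1.0e+00] shift [ 0.0007 -0.002   0.095 ]
1.55 [ 0.4664 -0.2465  0.131 ] [-0.5  0.4  0.2] 0.996 0.0
```

{"api": "play_rows", "payload": {
  "steps": [0.001,-0.002,0.03,0,0.001,-0.002,0.06,0,0.001,-0.002,0.08,0,0.001,-0.002,0.095,0,0.001,-0.002,0.095,0,0.001,-0.002,0.095,0]
}}

```text
time: 2.3
tool_pos: [0.467, -0.2436, 0.0361]
tcp_rot: [3.066, 0.683, 0.002]
wrist_force: [0.1, 0.1, -0.0]
width: 0.999
grip_force: 0.0
```

{"api": "play_rows", "payload": {
  "steps": [0,0,0,0,0,0,0,0,0,0,0,0,0,0,0,0,0,0,0,0,0,0,0,0,0,0,0,0,0,0,0,0],
  "jaw": 255
}}

```text
time: 3.3
tool_pos: [0.4675, -0.2436, 0.0367]
tcp_rot: [3.064, 0.684, 0.003]
wrist_force: [-1.0, -0.5, 6.6]
width: 0.723
grip_force: 44.6
```

{"api": "play_rows", "payload": {
  "steps": [0,0,-0.01,0,0,0,-0.03,0,0,0,-0.05,0,0,0,-0.07,0,0,0,-0.09,0,0,0,-0.1,0,0,0,-0.1,0]
}}

```text
time: 4.18
tool_pos: [0.4667, -0.243, 0.1359]
tcp_rot: [3.065, 0.684, 0.002]
wrist_force: [0.8, 0.4, -1.6]
width: 0.724
grip_force: 44.2
```

```bash
python3 d.py .6304 .2478 .13
```

```text
yaw 25.14 tilt [ 8.e-04  1.e-03 -1.e+00] shift [ 0.3567 -0.3747  0.0058]
4.175 [ 0.4667 -0.243   0.1359] [ 0.8  0.4 -1.6] 0.724 44.19896456412971
```

{"api": "play_rows", "payload": {
  "steps": [0.018,-0.019,0,0,0.054,-0.057,0,0,0.09,-0.095,0,0,0.13,-0.136,0,0,0.17,-0.178,0,0,0.21,-0.22,0,0,0.25,-0.262,0,0,0.285,-0.3,0,0,0.315,-0.33,0,0,0.335,-0.352,0,0]
}}

```text
time: 5.42
tool_pos: [0.6195, 0.22, 0.1334]
tcp_rot: [3.066, 0.686, -0.004]
wrist_force: [0.4, 1.3, -1.5]
width: 0.73
grip_force: 44.3
```

{"api": "play_rows", "payload": {
  "steps": [0.012,-0.012,0.003,0,0.02,-0.02,0.006,0,0.022,-0.022,0.006,0,0.022,-0.022,0.006,0,0.022,-0.022,0.006,0]
}}

```text
time: 6.05
tool_pos: [0.6306, 0.2465, 0.1295]
tcp_rot: [3.066, 0.682, 0.0]
wrist_force: [0.1, -0.5, -1.4]
width: 0.726
grip_force: 44.3
```

```bash
python3 d.py .6304 .2478 .044
python3 - <<'E'
from m import *
for n in("top","scene"):
    c=bot.read_camera(n);im=c["pixels"];u,v=map(int,proj(c,[.63,.247,.05]));u=max(u,70)
    cv2.imwrite(f"pics/h1{n}.png",cv2.resize(im[max(v-70,0):v+70,u-70:u+70],None,fx=4,fy=4,interpolation=cv2.INTER_CUBIC)); print(u,v)
E
python3 -c "
import cv2,numpy as np;cv2.imwrite('pics/h1.png',cv2.resize(np.hstack([cv2.resize(cv2.imread('pics/h1%s.png'%n),(400,400)) for n in('top','scene')]),None,fx=1,fy=1))"
```

```text
yaw 25.09 tilt [-0.e+00  2.e-04 -1.e+00] shift [ 0.0004 -0.0013  0.0855]
6.05 [0.6306 0.2465 0.1295] [ 0.1 -0.5 -1.4] 0.726 44.291803780943155
149 164
170 233
```

View pics/h1.png

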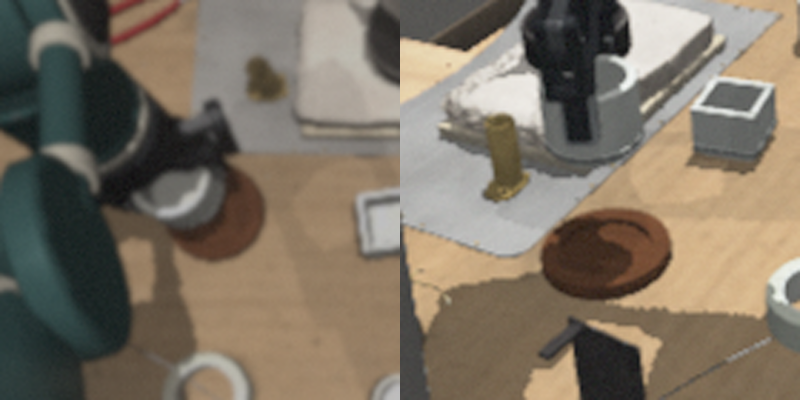

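The large pot is held upright, with the stand directly below it. Lowering now.

{"api": "play_rows", "payload": {
  "steps": [0.0015,-0.0015,0.025,0,0.0015,-0.0015,0.05,0,0.0015,-0.0015,0.065,0,0.0015,-0.0015,0.072,0,0.0015,-0.0015,0.077,0,0.0015,-0.0015,0.081,0,0.0015,-0.0015,0.084,0,0.0015,-0.0015,0.0855,0,0.0015,-0.0015,0.086,0,0.0015,-0.0015,0.086,0]
}}

```text
time: 7.4
tool_pos: [0.6316, 0.2495, 0.0438]
tcp_rot: [-3.066, -0.684, -0.001]
wrist_force: [-1.7, -0.0, 1.2]
width: 0.731
grip_force: 44.5
```

```bash
python3 d.py .6304 .2478 .044
python3 - <<'E'
from m import *
c=bot.read_camera("scene");im=c["pixels"]
cv2.imwrite("pics/p1.png",cv2.resize(im[190:300,110:240],None,fx=4,fy=4,interpolation=cv2.INTER_CUBIC))
E
```

```text
yaw 25.14 tilt [ 4.e-04  0.e+00 -1.e+00] shift [-0.0018  0.001  -0.0002]
7.4 [0.6316 0.2495 0.0438] [-1.7 -0.   1.2] 0.731 44.45969318971038
```

View pics/p1.png

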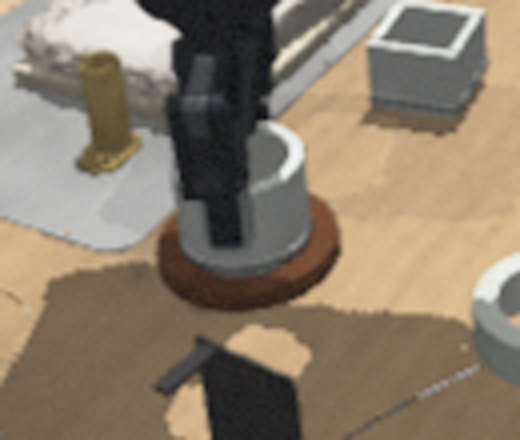

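The pot appears to sit in the recess and the force shows contact. I'll release, lift and check.

{"api": "play_rows", "payload": {
  "steps": [0,0,0.001,0,0,0,0.001,0]
}}

```text
time: 7.7
tool_pos: [0.6315, 0.2494, 0.0437]
tcp_rot: [3.066, 0.684, 0.0]
wrist_force: [-3.0, -0.7, 6.9]
width: 0.726
grip_force: 45.1
```

{"api": "play_rows", "payload": {
  "steps": [0,0,0,0,0,0,0,0,0,0,0,0,0,0,0,0,0,0,0,0],
  "jaw": 0
}}

```text
time: 8.32
tool_pos: [0.6314, 0.2494, 0.0422]
tcp_rot: [3.066, 0.684, -0.0]
wrist_force: [-0.5, -0.2, -0.1]
width: 1.002
grip_force: 0.0
```

{"api": "play_rows", "payload": {
  "steps": [0,0,-0.015,0,0,0,-0.04,0,0,0,-0.08,0,0,0,-0.12,0,0,0,-0.12,0]
}}

```text
time: 8.95
tool_pos: [0.6348, 0.2506, 0.1691]
tcp_rot: [-3.065, -0.683, -0.017]
wrist_force: [1.1, 1.4, -0.4]
width: 1.004
grip_force: 0.0
```

```bash
python3 d.py .6234 -.0969 .13
```

```text
yaw 25.14 tilt [ 0.0107  0.001  -0.9999] shift [-0.1584  0.3097  0.0377]
8.95 [0.6348 0.2506 0.1691] [ 1.1  1.4 -0.4] 1.004 0.0
```

{"api": "play_rows", "payload": {
  "steps": [-0.155,0.31,0.034,0,-0.155,0.31,0.034,0,-0.155,0.31,0.034,0,-0.155,0.31,0.034,0,-0.155,0.31,0.034,0,-0.155,0.31,0.034,0,-0.155,0.31,0.034,0,-0.155,0.31,0.034,0,-0.155,0.31,0.034,0]
}}

```text
time: 10.07
tool_pos: [0.6228, -0.0958, 0.1284]
tcp_rot: [-3.065, -0.686, -0.0]
wrist_force: [-0.4, -0.5, -0.5]
width: 1.0
grip_force: 0.0
```

```bash
python3 d.py .6234 -.0969 .031
python3 - <<'E'
from m import *
c=bot.read_camera("top"); im=c["pixels"]
cv2.imwrite("pics/t2.png",im)
b=(124,140,184,196);B=up(im,b)[...,0]
for th in (105,115,125): rep("L",th,comp(c,b,.061,B>th))
s=bot.read_camera("scene")["pixels"]
a=cv2.resize(im[135:215,110:210],(500,400),interpolation=cv2.INTER_CUBIC);e=cv2.resize(s[200:300,120:220],(400,400),interpolation=cv2.INTER_CUBIC)
cv2.imwrite("pics/t2c.png",cv2.resize(np.hstack([a,e]),(790,352)))
E
```

```text
yaw 25.23 tilt [ 1.e-04 -3.e-04 -1.e+00] shift [0.     0.0013 0.0974]
10.075 [ 0.6228 -0.0958  0.1284] [-0.4 -0.5 -0.5] 1.0 0.0
L 105 ell [620.2 230.5] [162.5 264.8] rect [621.  234.1] [138.2 150.6] 0.7
L 115 ell [630.6 250.5] [66.5 68.9] rect [630.8 250.3] [68.7 65.4] 59.5
L 125 ell [630.5 250.2] [65.3 67.1] rect [630.6 250. ] [66.8 64.6] 66.8
```

View pics/t2c.png

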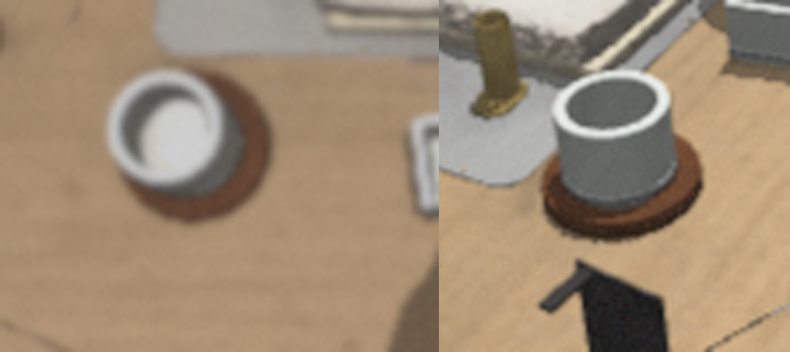

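Run:
```python
from m import *
c=bot.read_camera("scene"); im=c["pixels"]
def ev(n,X,hw=24,R=32):
    u,v=map(int,proj(c,X)); b=(u-hw,v-hw,u+hw,v+hw); B=up(im,b)[...,0]
    for th in (125,140,150): 
        for z in (X[2],X[2]+.005): rep(n+str(z),th,comp(c,b,z,B>th))
ev("L",[.6305,.25,.061]); ev("S",[.462,.0729,.040])
```

```text
L0.061 125 ell [645.3 241.3] [ 90.7 164.2] rect [638.9 236.9] [ 96.4 141.9] 37.0
L0.066 125 ell [640.6 247.1] [ 89.8 162.6] rect [634.3 242.7] [ 95.4 140.5] 37.0
L0.061 140 ell [643.1 239.7] [ 85.3 163.4] rect [644.7 242. ] [ 83.9 152. ] 25.6
L0.066 140 ell [638.4 245.6] [ 84.5 161.8] rect [640.  247.8] [ 83.  150.5] 25.6
L0.061 150 ell [643.  239.6] [ 84.8 162. ] rect [644.3 241.3] [ 81.8 151.1] 25.9
L0.066 150 ell [638.4 245.4] [ 84.  160.4] rect [639.6 247.2] [ 81.  149.6] 25.9
S0.04 125 ell [445.4  63.3] [76.6 95.8] rect [446.7  60.1] [78.5 65.6] 3.5
S0.045 125 ell [442.8  70.6] [75.8 94.8] rect [444.   67.4] [77.8 65. ] 3.5
S0.04 140 ell [459.   49.6] [1.5 3.6] rect [458.7  49.9] [1.5 2.7] 50.0
S0.045 140 ell [456.3  57. ] [1.5 3.6] rect [455.9  57.3] [1.4 2.7] 50.0
```

Run:
```python
from m import *
c=bot.read_camera("scene"); im=c["pixels"]
def ev(n,X,hw,hh):
    u,v=map(int,proj(c,X)); b=(u-hw,v-hh,u+hw,v+hh); B=up(im,b)[...,0]
    print(n,u,v,B.min(),B.max(),np.median(B))
    for th in (130,150,170): rep(n,th,comp(c,b,X[2],B>th))
ev("L",[.6305,.25,.061],21,13); ev("Q",[.619,.0857,.046],18,14)
u,v=map(int,proj(c,[.6305,.25,.061])); print(im[v-14:v+18,u,0]); print(im[v,u-24:u+24,0])
```

```text
L 168 229 51 240 116.0
L 130 ell [642.5 249.6] [84.1 95. ] rect [639.2 245.2] [74.5 83.3] 36.7
L 150 ell [642.3 249.7] [82.6 94.5] rect [639.5 245.4] [73.9 82.9] 36.7
L 170 ell [634.8 255.1] [64.4 83.1] rect [636.1 252. ] [75.4 64.3] 40.4
Q 215 196 63 237 97.0
Q 130 ell [630.7  72.7] [ 73.8 107.2] rect [629.2  67.5] [71.3 91.9] 6.2
Q 150 ell [632.6  74. ] [ 69.8 105.4] rect [629.4  67. ] [69.8 90.6] 6.8
Q 170 ell [629.1  81.2] [65.7 91. ] rect [633.1  87.9] [52.2 89.5] 58.6
[191 172 129  94  76 202 218 153  98  98  99  96  99 100 102  98 101  97
  97  96  99 147 217 215 146 100 101 103 103 102 101 102]
[166 167 167 167 165 168 167 165 184 219 230 215 149  94  96  96  94  92
  94  94  94  95  96  97 102 100  97  98 101  96 101  97  98  97  98  99
  92 115 200 231 229 183 117 128 125 124 123 119]
```

Run:
```python
from m import *
c=bot.read_camera("scene"); t=np.linspace(0,2*np.pi,720)
for z in (.061,.066):
    p=np.array([proj(c,[.6305+.032*np.cos(a),.25+.032*np.sin(a),z]) for a in t]); u,v=p.T
    s=np.abs(u-168)<.3; q=np.abs(v-229)<.3
    print(z,"col168 rows",v[s].min()-229,v[s].max()-229,"row229 cols",u[q].min()-168,u[q].max()-168)
```

```text
0.061 col168 rows -8.763297548113002 10.255186821516872 row229 cols -15.90818773173902 17.2910523567908
0.066 col168 rows -10.875198950982877 8.050908309789662 row229 cols -16.672622382784425 16.312864772306853
```

The large pot's rim edges match a height of 61 mm in both views, so it is seated level. Next is the medium pot.

{"api": "play_rows", "payload": {
  "steps": [0,0.001,0.03,0,0,0.001,0.06,0,0,0.001,0.085,0,0,0.001,0.097,0,0,0.001,0.097,0,0,0.001,0.097,0]
}}

```text
time: 11.08
tool_pos: [0.6242, -0.0982, 0.0325]
tcp_rot: [3.065, 0.684, 0.003]
wrist_force: [-0.3, -0.3, 0.9]
width: 0.997
grip_force: 0.0
```

{"api": "play_rows", "payload": {
  "steps": [0,0,0,0,0,0,0,0,0,0,0,0,0,0,0,0,0,0,0,0,0,0,0,0,0,0,0,0,0,0,0,0],
  "jaw": 255
}}

```text
time: 12.08
tool_pos: [0.6241, -0.0982, 0.0325]
tcp_rot: [3.066, 0.684, 0.003]
wrist_force: [-1.3, 1.0, 5.2]
width: 0.633
grip_force: 43.7
```

{"api": "play_rows", "payload": {
  "steps": [0,0,-0.01,0,0,0,-0.03,0,0,0,-0.06,0,0,0,-0.09,0,0,0,-0.12,0,0,0,-0.13,0,0,0,-0.13,0]
}}

```text
time: 12.95
tool_pos: [0.6236, -0.0981, 0.1623]
tcp_rot: [3.066, 0.684, 0.003]
wrist_force: [-0.3, -0.1, -2.2]
width: 0.631
grip_force: 43.0
```

```bash
python3 d.py .6305 .2495 .15
```

```text
yaw 25.14 tilt [ 0.0015  0.0011 -1.    ] shift [ 0.1539 -0.3118  0.0122]
12.95 [ 0.6236 -0.0981  0.1623] [-0.3 -0.1 -2.2] 0.631 43.007441551890224
```

{"api": "play_rows", "payload": {
  "steps": [0.01,-0.02,0,0,0.028,-0.056,0,0,0.046,-0.094,0,0,0.064,-0.132,0,0,0.084,-0.17,0,0,0.102,-0.208,0,0,0.12,-0.244,0,0,0.135,-0.275,0,0,0.146,-0.296,0,0,0.152,-0.308,0,0]
}}

```text
time: 14.2
tool_pos: [0.6291, 0.2468, 0.16]
tcp_rot: [3.066, 0.686, -0.003]
wrist_force: [0.2, -0.2, -1.1]
width: 0.632
grip_force: 43.0
```

{"api": "play_rows", "payload": {
  "steps": [0.002,-0.004,0.012,0,0.002,-0.004,0.012,0,0.002,-0.004,0.012,0,0.002,-0.004,0.012,0]
}}

```text
time: 14.7
tool_pos: [0.6304, 0.249, 0.1496]
tcp_rot: [3.067, 0.682, 0.001]
wrist_force: [-0.4, 0.0, -0.7]
width: 0.632
grip_force: 43.0
```

```bash
python3 d.py .6303 .2493 .0865
```

```text
yaw 25.08 tilt [ 3.e-04  2.e-04 -1.e+00] shift [ 0.     -0.0003  0.0631]
14.7 [0.6304 0.249  0.1496] [-0.4  0.  -0.7] 0.632 42.96884596464224
```

{"api": "play_rows", "payload": {
  "steps": [0,0,0.02,0,0,0,0.04,0,0,0,0.05,0,0,0,0.053,0,0,0,0.056,0,0,0,0.058,0,0,0,0.058,0]
}}

```text
time: 15.58
tool_pos: [0.6303, 0.25, 0.0917]
tcp_rot: [-3.066, -0.684, -0.001]
wrist_force: [-0.5, -0.4, -1.9]
width: 0.634
grip_force: 43.0
```

{"api": "play_rows", "payload": {
  "steps": [0,0,0.002,0,0,0,0.003,0,0,0,0.004,0,0,0,0.005,0,0,0,0.005,0,0,0,0.005,0]
}}

```text
time: 16.32
tool_pos: [0.6301, 0.2499, 0.0866]
tcp_rot: [-3.066, -0.684, -0.0]
wrist_force: [-0.6, -0.4, 1.1]
width: 0.633
grip_force: 43.1
```

```bash
python3 d.py .6303 .2493 .0865
```

```text
yaw 25.14 tilt [ 3.e-04  1.e-04 -1.e+00] shift [-0.0001  0.0006  0.0001]
16.325 [0.6301 0.2499 0.0866] [-0.6 -0.4  1.1] 0.633 43.14924839185551
```

{"api": "play_rows", "payload": {
  "steps": [0,0,0.001,0,0,0,0.001,0]
}}

```text
time: 16.58
tool_pos: [0.6302, 0.2499, 0.0866]
tcp_rot: [-3.066, -0.684, -0.001]
wrist_force: [-3.2, -1.1, 5.7]
width: 0.631
grip_force: 43.9
```

{"api": "play_rows", "payload": {
  "steps": [0,0,0,0,0,0,0,0,0,0,0,0,0,0,0,0,0,0,0,0],
  "jaw": 0
}}

```text
time: 17.2
tool_pos: [0.63, 0.2498, 0.0851]
tcp_rot: [3.066, 0.684, -0.0]
wrist_force: [1.0, 0.2, -0.2]
width: 1.0
grip_force: 0.0
```

{"api": "play_rows", "payload": {
  "steps": [0,0,-0.015,0,0,0,-0.04,0,0,0,-0.07,0,0,0,-0.09,0,0,0,-0.09,0,0,0,-0.09,0]
}}

```text
time: 17.95
tool_pos: [0.6294, 0.2497, 0.1744]
tcp_rot: [3.066, 0.684, -0.002]
wrist_force: [-0.4, -0.3, 0.0]
width: 1.0
grip_force: 0.0
```

```bash
python3 d.py .462 .0729 .13
```

```text
yaw 25.14 tilt [-1.3e-03 -2.0e-04 -1.0e+00] shift [-0.2266  0.0889  0.0447]
17.95 [0.6294 0.2497 0.1744] [-0.4 -0.3  0. ] 1.0 0.0
```

{"api": "play_rows", "payload": {
  "steps": [-0.05,0.02,0,0,-0.1,0.04,0.01,0,-0.15,0.06,0.03,0,-0.2,0.08,0.04,0,-0.227,0.089,0.045,0,-0.227,0.089,0.045,0,-0.227,0.089,0.045,0,-0.227,0.089,0.045,0]
}}

```text
time: 18.95
tool_pos: [0.4636, 0.0736, 0.1306]
tcp_rot: [-3.066, -0.685, -0.002]
wrist_force: [0.0, 0.4, -0.6]
width: 0.999
grip_force: 0.0
```

```bash
python3 d.py .462 .0729 .027
python3 - <<'E'
from m import *
c=bot.read_camera("top"); im=c["pixels"]
b=(124,134,184,190);B=up(im,b)[...,0]
for th in (115,125,135): rep("M",th,comp(c,b,.1,B>th))
s=bot.read_camera("scene")["pixels"]
a=cv2.resize(im[125:205,110:210],(500,400),interpolation=cv2.INTER_CUBIC);e=cv2.resize(s[190:290,120:220],(400,400),interpolation=cv2.INTER_CUBIC)
cv2.imwrite("pics/t3c.png",cv2.resize(np.hstack([a,e]),(790,352)))
E
```

```text
yaw 25.18 tilt [ 1.e-03  1.e-04 -1.e+00] shift [-1.800e-03 -1.000e-04  1.036e-01]
18.95 [0.4636 0.0736 0.1306] [ 0.   0.4 -0.6] 0.999 0.0
M 115 ell [678.8 200.5] [53.4 96.5] rect [677.4 200.7] [32.6 91.6] 0.6
M 125 ell [678.9 200.1] [48.8 94.7] rect [678.3 200.1] [30.8 90.3] 0.6
M 135 ell [630.  250.3] [54.5 56.3] rect [629.9 250.7] [54.9 54.3] 66.4
```

View pics/t3c.png

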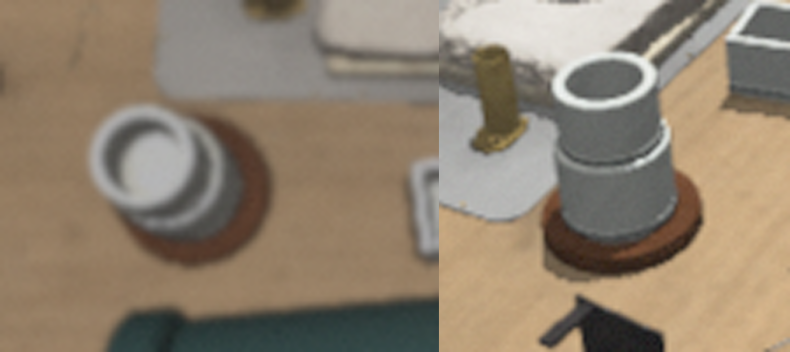

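The medium pot is nested and level at (630.0, 250.3), in agreement with the arm. Next is the small pot.

{"api": "play_rows", "payload": {
  "steps": [-0.002,0,0.03,0,-0.002,0,0.06,0,-0.002,0,0.09,0,-0.002,0,0.104,0,-0.002,0,0.104,0,-0.002,0,0.104,0]
}}

```text
time: 19.8
tool_pos: [0.4617, 0.0722, 0.0273]
tcp_rot: [3.066, 0.684, 0.003]
wrist_force: [0.3, -0.6, 1.1]
width: 1.0
grip_force: 0.0
```

{"api": "play_rows", "payload": {
  "steps": [0,0,0,0,0,0,0,0,0,0,0,0,0,0,0,0,0,0,0,0,0,0,0,0,0,0,0,0,0,0,0,0],
  "jaw": 255
}}

```text
time: 20.8
tool_pos: [0.4613, 0.072, 0.0274]
tcp_rot: [3.066, 0.684, 0.002]
wrist_force: [-1.6, -0.0, 5.6]
width: 0.544
grip_force: 40.8
```

{"api": "play_rows", "payload": {
  "steps": [0,0,-0.01,0,0,0,-0.03,0,0,0,-0.06,0,0,0,-0.09,0,0,0,-0.12,0,0,0,-0.145,0,0,0,-0.155,0,0,0,-0.155,0]
}}

```text
time: 21.8
tool_pos: [0.4608, 0.072, 0.1819]
tcp_rot: [3.066, 0.684, 0.002]
wrist_force: [-0.4, 0.5, -1.1]
width: 0.544
grip_force: 41.2
```

```bash
python3 d.py .6300 .2500 .175
```

```text
yaw 25.14 tilt [ 1.4e-03  5.0e-04 -1.0e+00] shift [ 0.2288 -0.0893  0.0071]
21.8 [0.4608 0.072  0.1819] [-0.4  0.5 -1.1] 0.544 41.18216436356306
```

{"api": "play_rows", "payload": {
  "steps": [0.014,-0.005,0,0,0.044,-0.017,0,0,0.078,-0.03,0,0,0.112,-0.044,0,0,0.146,-0.057,0,0,0.18,-0.07,0,0,0.205,-0.08,0,0,0.22,-0.086,0,0,0.228,-0.089,0.005,0,0.228,-0.089,0.007,0]
}}

```text
time: 23.05
tool_pos: [0.6286, 0.2493, 0.1729]
tcp_rot: [3.066, 0.684, -0.003]
wrist_force: [0.5, -0.4, -1.2]
width: 0.544
grip_force: 41.2
```

{"api": "play_rows", "payload": {
  "steps": [0,0,0,0,0,0,0,0,0,0,0,0]
}}

```text
time: 23.42
tool_pos: [0.6291, 0.249, 0.1747]
tcp_rot: [-3.066, -0.683, -0.001]
wrist_force: [0.2, -0.6, -0.6]
width: 0.544
grip_force: 41.2
```

```bash
python3 d.py .6291 .2496 .1204
```

```text
yaw 25.11 tilt [ 5.e-04  1.e-04 -1.e+00] shift [ 0.0002 -0.0005  0.0543]
23.425 [0.6291 0.249  0.1747] [ 0.2 -0.6 -0.6] 0.544 41.17711504921317
```

{"api": "play_rows", "payload": {
  "steps": [0,-0.0005,0.02,0,0,-0.0005,0.035,0,0,-0.0005,0.042,0,0,-0.0005,0.045,0,0,-0.0005,0.047,0,0,-0.0005,0.049,0,0,-0.0005,0.049,0]
}}

```text
time: 24.3
tool_pos: [0.6291, 0.2499, 0.1255]
tcp_rot: [-3.066, -0.684, -0.001]
wrist_force: [0.5, -0.3, -0.4]
width: 0.543
grip_force: 41.2
```

{"api": "play_rows", "payload": {
  "steps": [0,0,0.002,0,0,0,0.003,0,0,0,0.004,0,0,0,0.005,0,0,0,0.0055,0,0,0,0.0055,0]
}}

```text
time: 25.05
tool_pos: [0.6291, 0.25, 0.1204]
tcp_rot: [-3.066, -0.684, -0.001]
wrist_force: [-1.1, -0.4, 2.9]
width: 0.549
grip_force: 41.5
```

```bash
python3 d.py .6291 .2496 .1204
```

```text
yaw 25.14 tilt [ 5.e-04  0.e+00 -1.e+00] shift [-0.0002  0.0003  0.    ]
25.05 [0.6291 0.25   0.1204] [-1.1 -0.4  2.9] 0.549 41.52298601344228
```

{"api": "play_rows", "payload": {
  "steps": [0,0,0.0005,0,0,0,0.0005,0]
}}

```text
time: 25.3
tool_pos: [0.6293, 0.2501, 0.1204]
tcp_rot: [-3.066, -0.684, -0.002]
wrist_force: [-2.7, -0.5, 5.7]
width: 0.545
grip_force: 41.8
```

{"api": "play_rows", "payload": {
  "steps": [0,0,0,0,0,0,0,0,0,0,0,0,0,0,0,0,0,0,0,0],
  "jaw": 0
}}

```text
time: 25.92
tool_pos: [0.6289, 0.2498, 0.1191]
tcp_rot: [3.066, 0.684, -0.0]
wrist_force: [0.9, 0.1, 0.7]
width: 0.998
grip_force: 0.0
```

{"api": "play_rows", "payload": {
  "steps": [0,0,-0.015,0,0,0,-0.04,0,0,0,-0.07,0,0,0,-0.08,0,0,0,-0.08,0,0,0,-0.08,0]
}}

```text
time: 26.68
tool_pos: [0.6281, 0.2496, 0.1979]
tcp_rot: [3.066, 0.684, -0.003]
wrist_force: [-0.1, -0.0, -0.6]
width: 0.998
grip_force: 0.0
```

```bash
python3 d.py .619 .0857 .13
```

```text
yaw 25.14 tilt [-2.1e-03 -2.0e-04 -1.0e+00] shift [-0.0778  0.1445  0.0681]
26.675 [0.6281 0.2496 0.1979] [-0.1 -0.  -0.6] 0.998 0.0
```

{"api": "play_rows", "payload": {
  "steps": [-0.016,0.03,0,0.06,-0.038,0.07,0,0.14,-0.06,0.11,0.01,0.21,-0.078,0.1445,0.03,0.277,-0.078,0.1445,0.05,0.277,-0.078,0.1445,0.068,0.277,-0.078,0.1445,0.068,0.277,-0.078,0.1445,0.068,0.277]
}}

```text
time: 27.68
tool_pos: [0.62, 0.087, 0.1314]
tcp_rot: [-3.131, -0.256, -0.001]
wrist_force: [-0.4, -0.2, 0.2]
width: 1.001
grip_force: 0.0
```

```bash
python3 d.py .619 .0857 .031
python3 - <<'E'
from m import *
im=bot.read_camera("top")["pixels"]
s=bot.read_camera("scene")["pixels"]
a=cv2.resize(im[115:195,100:200],(500,400),interpolation=cv2.INTER_CUBIC);e=cv2.resize(s[170:290,100:220],(400,400),interpolation=cv2.INTER_CUBIC)
cv2.imwrite("pics/t4c.png",cv2.resize(np.hstack([a,e]),(790,352)))
E
```

```text
yaw 9.36 tilt [ 3.e-04 -1.e-04 -1.e+00] shift [-0.0013  0.0011  0.1004]
27.675 [0.62   0.087  0.1314] [-0.4 -0.2  0.2] 1.001 0.0
```

View pics/t4c.png

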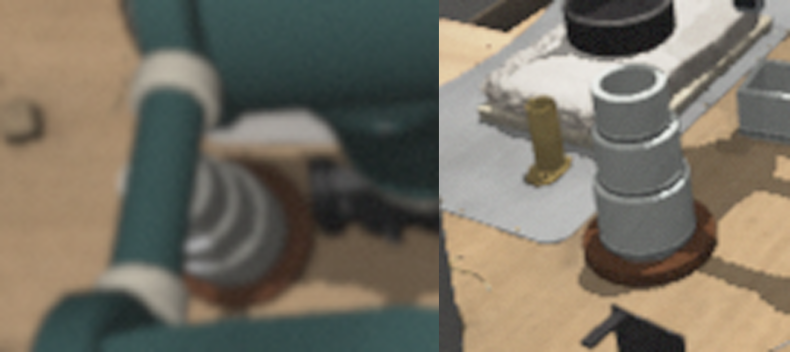

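Three pots are stacked, coaxial and level. Before descending I'll check the wrist's clearance to the stack.

Run:
```python
from m import *
im=bot.read_camera("top")["pixels"]; s=bot.read_camera("scene")["pixels"]
cv2.imwrite("pics/t5.png",np.hstack([im[60:360,60:400],s[20:320,70:430]]))
```

```text
(no output)
```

View pics/t5.png

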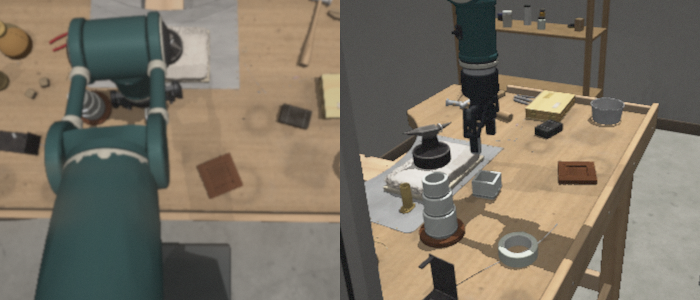

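The teal wrist and yoke sit well above the stack, so descending to the square pot is clear.

{"api": "play_rows", "payload": {
  "steps": [-0.001,0.001,0.02,0,-0.001,0.001,0.04,0,-0.001,0.001,0.06,0,-0.001,0.001,0.08,0,-0.001,0.001,0.095,0,-0.001,0.001,0.1,0,-0.001,0.001,0.1,0,-0.001,0.001,0.1,0]
}}

```text
time: 28.88
tool_pos: [0.6198, 0.0849, 0.0322]
tcp_rot: [-3.131, -0.254, -0.003]
wrist_force: [0.0, 0.8, -0.5]
width: 1.003
grip_force: 0.0
```

{"api": "play_rows", "payload": {
  "steps": [0,0,0,0,0,0,0,0,0,0,0,0,0,0,0,0,0,0,0,0,0,0,0,0,0,0,0,0,0,0,0,0],
  "jaw": 255
}}

```text
time: 29.88
tool_pos: [0.6196, 0.0849, 0.0321]
tcp_rot: [-3.131, -0.254, -0.002]
wrist_force: [0.1, 0.3, 5.2]
width: 0.601
grip_force: 43.2
```

{"api": "play_rows", "payload": {
  "steps": [0,0,-0.01,0,0,0,-0.03,0,0,0,-0.06,0,0,0,-0.085,0,0,0,-0.1,0,0,0,-0.1,0]
}}

```text
time: 30.62
tool_pos: [0.62, 0.0849, 0.1333]
tcp_rot: [-3.131, -0.254, -0.005]
wrist_force: [-0.1, 1.2, -1.6]
width: 0.603
grip_force: 42.7
```

```bash
python3 d.py .4623 -.0752 .13
```

```text
yaw 9.27 tilt [ 3.4e-03  2.0e-04 -1.0e+00] shift [-0.1814  0.1326  0.0027]
30.625 [0.62   0.0849 0.1333] [-0.1  1.2 -1.6] 0.603 42.683783769607544
```

{"api": "play_rows", "payload": {
  "steps": [-0.012,0.009,0,-0.015,-0.04,0.029,0,-0.05,-0.07,0.051,0,-0.09,-0.1,0.073,0,-0.13,-0.13,0.095,0,-0.17,-0.157,0.115,0,-0.21,-0.174,0.127,0,-0.24,-0.181,0.1325,0.003,-0.24,-0.181,0.1325,0.003,-0.24,-0.181,0.1325,0.003,-0.24]
}}

```text
time: 31.88
tool_pos: [0.4618, -0.0748, 0.128]
tcp_rot: [-3.078, -0.627, 0.0]
wrist_force: [-0.0, -0.8, -1.1]
width: 0.603
grip_force: 42.6
```

{"api": "play_rows", "payload": {
  "steps": [0,0,0,0,0,0,0,0]
}}

```text
time: 32.12
tool_pos: [0.462, -0.0748, 0.1283]
tcp_rot: [3.078, 0.628, 0.0]
wrist_force: [1.1, -0.4, -1.2]
width: 0.602
grip_force: 42.6
```

```bash
python3 d.py .4625 -.0751 .0391;  python3 - <<'E'
from m import *
im=bot.read_camera("top")["pixels"]; s=bot.read_camera("scene")["pixels"]
a=cv2.resize(im[180:270,225:325],(400,360),interpolation=cv2.INTER_CUBIC);e=cv2.resize(s[125:215,260:360],(400,360),interpolation=cv2.INTER_CUBIC)
cv2.imwrite("pics/t6.png",np.hstack([a,e]))
E
```

```text
yaw 23.07 tilt [ 1.e-04  0.e+00 -1.e+00] shift [0.0003 0.0005 0.0892]
32.125 [ 0.462  -0.0748  0.1283] [ 1.1 -0.4 -1.2] 0.602 42.63677358627319
```

View pics/t6.png

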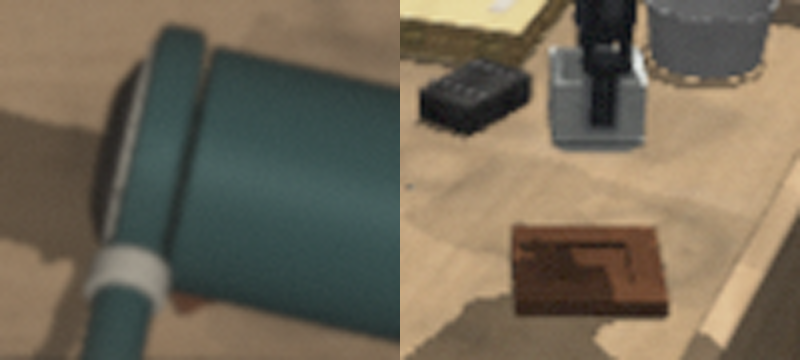

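The square pot is held level above its stand, with its sides parallel to it. Lowering.

{"api": "play_rows", "payload": {
  "steps": [0.0005,0.0005,0.025,0,0.0005,0.0005,0.05,0,0.0005,0.0005,0.07,0,0.0005,0.0005,0.078,0,0.0005,0.0005,0.082,0,0.0005,0.0005,0.085,0,0.0005,0.0005,0.087,0,0.0005,0.0005,0.089,0,0.0005,0.0005,0.09,0,0.0005,0.0005,0.09,0]
}}

```text
time: 33.48
tool_pos: [0.4625, -0.0755, 0.0391]
tcp_rot: [3.078, 0.627, 0.0]
wrist_force: [-1.8, 0.9, 4.6]
width: 0.602
grip_force: 43.3
```

```bash
python3 d.py .4625 -.0751 .0391
```

```text
yaw 23.02 tilt [ 3.e-04  2.e-04 -1.e+00] shift [ 0.0001 -0.0004  0.    ]
33.475 [ 0.4625 -0.0755  0.0391] [-1.8  0.9  4.6] 0.602 43.26297998428345
```

It bottomed out exactly 7 mm above the worktop. Releasing, lifting and backing away.

{"api": "play_rows", "payload": {
  "steps": [0,0,0,0,0,0,0,0,0,0,0,0,0,0,0,0,0,0,0,0],
  "jaw": 0
}}

```text
time: 34.1
tool_pos: [0.4622, -0.0754, 0.0382]
tcp_rot: [-3.078, -0.627, 0.0]
wrist_force: [0.9, 0.4, -0.5]
width: 1.0
grip_force: 0.0
```

{"api": "play_rows", "payload": {
  "steps": [0,0,-0.015,0,0,0,-0.05,0,0,0,-0.1,0,0,0,-0.15,0,-0.04,0.05,-0.2,0,-0.08,0.1,-0.21,0,-0.12,0.15,-0.21,0,-0.16,0.2,-0.21,0,-0.16,0.25,-0.21,0,-0.16,0.25,-0.21,0]
}}

```text
time: 35.35
tool_pos: [0.4126, -0.3717, 0.2492]
tcp_rot: [3.078, 0.62, 0.001]
wrist_force: [0.3, 0.4, -0.6]
width: 0.999
grip_force: 0.0
```

{"api": "play_rows", "payload": {
  "steps": [0,0,0,0,0,0,0,0,0,0,0,0,0,0,0,0]
}}

```text
time: 35.85
tool_pos: [0.413, -0.3671, 0.2485]
tcp_rot: [3.078, 0.629, 0.0]
wrist_force: [-0.8, 0.5, 0.6]
width: 1.001
grip_force: 0.0
```

```bash
python3 d.py .4625 -.0751 .0391;  python3 - <<'E'
from m import *
c=bot.read_camera("top");im=c["pixels"]; s=bot.read_camera("scene")["pixels"]
b=(128,210,174,256);rep("T",115,comp(c,b,.025,up(im,b)[...,0]>115))
b=(328,150,380,196);rep("C",0,comp(c,b,.025,up(im,b)[...,2]<80))
b=(255,212,305,262);rep("Q",125,comp(c,b,.053,up(im,b)[...,0]>125))
cv2.imwrite("pics/t7.png",np.hstack([cv2.resize(im[120:280,120:380],(420,258)),cv2.resize(s[120:280,130:350],(355,258))]))
E
```

```text
yaw 23.1 tilt [ 2.e-04  2.e-04 -1.e+00] shift [ 0.1601 -0.2492  0.2094]
35.85 [ 0.413  -0.3671  0.2485] [-0.8  0.5  0.6] 1.001 0.0
T 115 ell [465.6 243.4] [74.2 75.2] rect [465.5 243.4] [74.5 73.6] 2.7
C 0 ell [ 611.5 -261.4] [63.2 93.7] rect [ 611.4 -260.8] [80.1 50.7] 75.3
Q 125 ell [461.4 -74.6] [63.8 66.3] rect [462.  -74.7] [51.8 51.8] 23.1
```

View pics/t7.png

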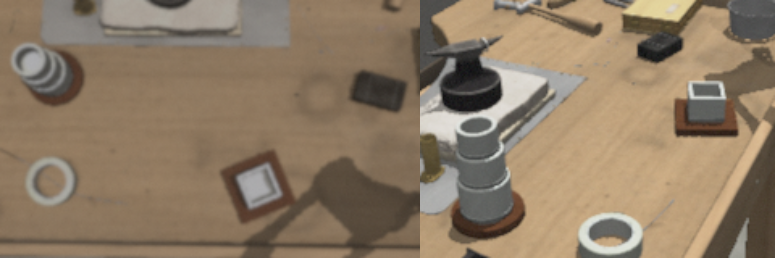

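The stack stands level on the round stand, the square pot sits centred in its stand at 23.1°, and the tape roll and charcoal block have not moved.

```bash
python3 -c "
from workcell import bot
print(bot.finish_job())"
```

```text
the job is handed in; nothing more can be done
None
```

The job is handed in: all three round pots are nested on the round stand, the square pot is seated in its own stand, and the last pictures show the tape roll and charcoal block where they started.

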